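# Fetch the matches from the blocked worktop drawer

## Robot

A 6-joint arm with a two-finger parallel gripper is mounted at the origin on a cart in front of the work surface, level with it; the furniture and walls round the work are solid. World frame = base frame: x ahead of the robot, y to its left, z up, the work surface at z = 0. Lengths are in m, angles in rad, forces in N, time in s.
With the tool pointing down it reaches from about 0.375 to 0.9 m from the base axis. Payload 3.1 kg.
Tool frame: the origin (TCP) lies at the very end of the fingers, on their centre line; the grasp point (between the pads) lies 19 mm behind it; z points along the fingers, y is the line along which they close (so a half turn about z gives the same grasp; the last joint's range is limited). The gripper opens to 85 mm and grips with 20 to 120 N. Pads are 22 mm wide; open, the fingers measure 114 mm over their backs; the gripper's body (76 mm by 85 mm) begins 54 mm behind the grasp point. The pads swing forward as they close: fully open they stand 13 mm farther back than shut.
Start: joints at [1.034, 0.527, 1.433, -0, 1.181, -0.178], TCP at [0.219, 0.585, 0.231] pointing down, gripper open.
Joint ranges: [-3.08, 3.08], [-0.75, 2.2], [0.22, 2.44], [-1.43, 4.57], [0, 2.65], [-2.85, 2.85]. Speed limits (rad/s): [2.79, 2.79, 3.14, 3.14, 3.14, 3.14].

## Interface

Orientations are given as a unit quaternion [x, y, z, w].
In Python, from station import sense, snapshot, camera_params, sign_off gives the robot as it stands.
- The arm moves only by the shell command python3 -m handwheel 'ROWS' [OPENING] [FORCE]. ROWS is JSON, a list that holds one entry, the list of rows, each a list of 4 numbers: the shift along the tool's x, y, z in units of 25 mm (1.0 is 25 mm), then the turn about the tool's z in units of 6 degrees (1.0 is 6 degrees). A call has 1 to 20 rows; each row shifts and turns the commanded pose from where the row before left it, along the tool's axes as they then stand; what a row does not reach is not made up. A row lasts 1/8 s, in which the tool goes at most 62.5 mm and 10.7 degrees, less where a joint would pass 70% of its speed; a pose out of reach is approached as far as the arm can. A call is refused whole if a number of a shift passes 1 or a number of a turn 1, either way. A call with a gripper value outside its range is refused whole. OPENING is the finger opening in mm, from 0 to 85.4, set as the call begins (- or left out, the last holds). The fingers move at their own pace and stop on an object; FORCE is the grip in N (left out, the last holds). Time passes only in rows, so rows that do not move let the fingers close. It gives the time, the measured TCP pose, the force, the opening and the grip force at its end, in the units of the state.
- sense(): the state, without advancing time (a new reading comes with each control period).
- snapshot(name): name is "scene" or "top"; returns (picture, depth): 400x640x3 uint8, red, green, blue; 400x640 float32, m along the optical axis (not along the pixel's ray), 0 where there is no reading.
- camera_params(name): a dict with "mtx" (3x3 intrinsics, pixels), "extrinsics" (4x4, takes a point from camera to world coordinates). Camera axes: x right, y up, looking along -z (the intrinsics and any distortion apply to the point x, -y, -z); pixel columns grow to the right and rows downward; lengths in m; the calibration is good to about 2 mm. A picture is of the moment at which its call begins. camera_params takes no time and is no camera call.
- sign_off(): hands the job in; it is judged then, once.
The state is a dict: "t": time; "q": joint angles; "qd": joint speeds; "tau": joint torques, N m; "tcp_pos": TCP position; "tool_rot": TCP orientation; "force": force on the tool from outside, world axes, zero at the start; "ft_torque": the same for the moment, N m; "finger_gap": opening from 0.0 (shut) to 1.0 (fully open); "gripper_force": force on a finger pad.
Only numpy, scipy, OpenCV 4.12 (cv2) and the standard library are available. Lean on these libraries where they do the work, as an engineer would, in place of code of your own. Each camera call takes 0.05 s, during which the arm holds its last target. There are 200 camera calls.

## Task

The matchbox is in the little dark wooden drawer on the worktop, but the spice jar, the salt box and the timer stand in front of it. Set the three upright on the worktop to one side, pull the drawer wide open, lay the matchbox flat on the middle of the white tile, push the drawer fully shut, then stand the jar, the salt box and the timer each back exactly where it was. Knock nothing over, and leave the ramekin and the yellow mug alone.

Things in the scene. Friction and masses are not known exactly. Their poses are not given: they have to be found in the camera images.
- spice_jar: round glass spice jar with a black cap, 41 mm in diameter, 105 mm high, about 0.11 kg; origin at the centre of its underside, z up. Its starting place is also where it must end.
- salt_box: round brown wooden salt cellar, 70 mm in diameter; its fixed flat lid has its top at 57 mm and carries a central wooden grip knob 15 mm in diameter from 57 to 70 mm height; about 0.22 kg; origin at the centre of its underside, z up. Its starting place is also where it must end.
- timer: cream square kitchen timer, a case 62 mm wide (its y), 62 mm high and 62 mm deep (its x from -24 to +38 mm), dial and its grip on the front reaching to x = -38 mm; about 0.16 kg; origin on its underside, z up, x from the dial to the back. Its starting place is also where it must end.
- matchbox: matchbox with a blue and dark red sleeve, 37 mm (its x) by 56 mm (its y) by 17 mm high, about 0.02 kg, lying flat in the drawer with its length roughly along the drawer's travel; origin at the centre of its underside, z up. A wooden peg (15 x 72 x 12 mm) lies in the drawer too.
- tile: fixed white tile trivet lying on the worktop at the left, 130 mm (its x) by 190 mm (its y), 8 mm thick; origin at the centre of its underside, z up
- drawer_box: dark wooden box on the worktop that holds the drawer, 200 mm deep (x), 310 mm wide (y), 105 mm high, fixed; origin at the centre of its underside, its front face at x = -100 mm towards the robot, z up. A storage jar and garlic stand on its rear half (up to 253 mm above the worktop). The worktop beside and in front of it on the right (its -y side) is free for 130 mm or more.
- spice_drawer (a joint): how far the drawer is pulled out towards the box's -x, in m: 0 shut (front flush with the box), 0.17 fully out; it starts ajar by about 0.1 and needs some 2 N to slide. Drawer front panel 286 mm wide, 14 mm thick, top at 93 mm; inner floor at height 18 mm, inside 256 mm wide, side walls to 62 mm height.
- drawer_knob (a point): centre of the brass knob's head in the middle of the drawer front, 66 mm above the worktop: a disc 26 mm in diameter and 14 mm thick with its axis along the drawer's travel; its centre is 21 mm and its outer face 28 mm in front of the drawer front; it moves with the drawer
- ramekin: small white ramekin, 67 mm in diameter, 40 mm high, behind the tile; origin at the centre of its underside; to be left alone
- mug: yellow mug with coloured diamonds, 92 x 127 x 95 mm, at the right; origin on its underside; to be left alone
There are look-alikes about, which are no part of the job. Of the things that look like the salt_box, the smaller one is meant.

How it is judged:
By the outcome, as a careful person would: the job done as asked, in the order asked, and still so for the second after the job is handed in, with the robot touching nothing.
It also fails if it takes over 144 s, if anything falls off the work surface, if the arm or the gripper's body presses on something with over 40 N, if the wrist force passes 120 N, or if a joint passes its speed limit or range.

## Working session

There is one attempt and no reset: what is moved stays moved. The work goes in short steps, Python scripts to look and compute and a shell command to move; the robot and the scene stay as the last step left them, time stands still between calls to the robot, and variables do not carry over. Pictures are saved under pics/ and viewed, at most 14 in all, crops included, and the job is handed in when it is done.

```bash
ls; mkdir -p pics; python3 - <<'E'
from station import *
import cv2,numpy as np
for n in("scene","top"):
    p,d=snapshot(n); cv2.imwrite(f"pics/{n}0.png",p[:,:,::-1]); np.save(f"{n}0.npy",d)
    c=camera_params(n); print(n,np.round(c["mtx"],1).tolist(),np.round(c["extrinsics"],3).tolist(),{k:v for k,v in c.items() if k not in("mtx","extrinsics")})
s=sense(); print(s)
E
```

```text
pics
scene [[440.6, 0.0, 319.5], [0.0, 440.6, 197.1], [0.0, 0.0, 1.0]] [[0.034, 0.831, -0.556, -0.084], [-0.999, 0.035, -0.008, 0.0], [0.013, 0.556, 0.831, 1.082], [0.0, 0.0, 0.0, 1.0]] {}
top [[437.6, 0.0, 322.7], [0.0, 437.6, 206.1], [0.0, 0.0, 1.0]] [[-0.036, 0.978, -0.205, 0.348], [-0.999, -0.035, 0.009, 0.002], [0.001, 0.205, 0.979, 1.289], [0.0, 0.0, 0.0, 1.0]] {}
{'t': 0.1, 'q': array([ 1.03348324e+00,  5.28378470e-01,  1.43374556e+00,  5.87887150e-06,
        1.18138272e+00, -1.78517202e-01]), 'qd': array([-4.16826505e-04, -2.25024811e-03, -3.38131429e-03, -2.10038781e-03,
       -2.94451718e-04, -2.49696149e-05]), 'tau': array([ 5.11620347e-04, -4.43306029e+01, -1.78586018e+01, -2.22160679e-04,
        3.84473620e-03,  6.30802461e-06]), 'tcp_pos': array([0.21912437, 0.58466439, 0.23043732]), 'tool_rot': array([ 1.78438232e-01,  9.83950650e-01, -8.95446769e-04, -3.37821225e-04]), 'force': array([-0.24931266,  0.78309981, -0.28927354]), 'ft_torque': array([ 0.02670929, -0.00649573, -0.06070338]), 'gripper_force': 0.0, 'finger_gap': 1.001006992900382}
```

View pics/scene0.png

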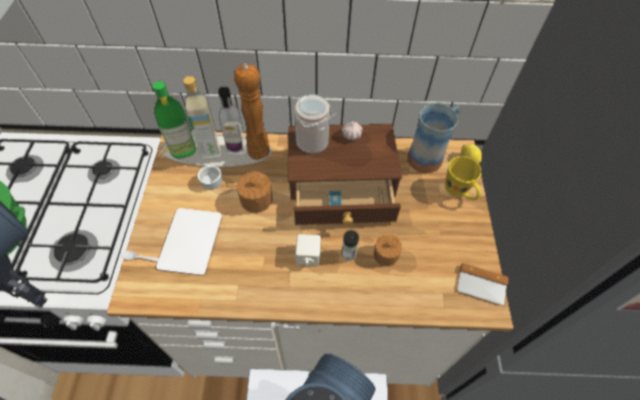

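View pics/top0.png

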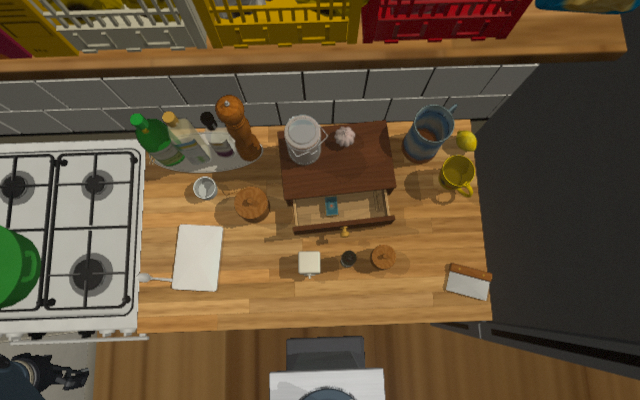

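The scene shows, as candidates for the salt box, round brown wooden things at (387,250), small, and (255,192), large; also the brown pepper mill at (252,110). The smaller one, at (387,250) in scene and (383,257) in top, fits the description. The jar is at (350,245) and not the dark bottle at (228,110). The timer is at (308,250), the matchbox is the blue spot in the drawer at (335,198), and the knob is at (347,217). The tile is at (190,240), not the white-topped thing at (483,285).

```bash
cat > h.py <<'E'
from station import *
import cv2,numpy as np
def look(n,save=None):
    p,d=snapshot(n); c=camera_params(n); K=c["mtx"];E=c["extrinsics"]
    if save: cv2.imwrite(save,p[:,:,::-1])
    v,u=np.mgrid[:400,:640]
    r=np.stack([(u-K[0,2])/K[0,0],-(v-K[1,2])/K[1,1],-np.ones(u.shape)],-1)
    w=r@E[:3,:3].T                      # ray directions
    P=w*d[...,None]+E[:3,3]; P[d==0]=np.nan
    return p,P,w,E[:3,3]
def plane(w,o,z): return o+w*((z-o[2])/w[...,2:3])
def box(P,x,y,z):
    with np.errstate(invalid='ignore'):
        return (P[...,0]>x[0])&(P[...,0]<x[1])&(P[...,1]>y[0])&(P[...,1]<y[1])&(P[...,2]>z[0])&(P[...,2]<z[1])
def rect(X):
    (a,b),s,t=cv2.minAreaRect((X[:,:2]*1000).astype(np.float32)); return np.round([a,b,*s,t],1)
E
python3 - <<'E'
from h import *
im=[]
for n in("scene","top"):
    p,P,w,o=look(n)
    im.append(cv2.resize(p[160:300,270:420,::-1],None,fx=2.6,fy=3.8,interpolation=cv2.INTER_CUBIC))
    px={"scene":dict(t=(308,242),j=(351,237),s=(387,242),k=(348,217),m=(335,198),tile=(190,240),big=(255,182),f=(330,213)),
        "top":dict(t=(309,262),j=(348,258),s=(383,257),k=(345,232),m=(331,206),tile=(198,257),big=(252,200),f=(330,226))}[n]
    print(n)
    for k,(u,v) in px.items(): print(k,np.round(P[v,u],3))
    t=px["t"];
    for k,z,R in(("t",.062,.06),("j",.105,.035),("s",.057,.055),("tile",.008,.13)):
        c=P[px[k][1],px[k][0]]
        m=box(P,(c[0]-R,c[0]+R),(c[1]-R,c[1]+R),(z-.006,z+.007))
        if k=="tile": m&=p.min(-1)>150
        nn,L,st,ce=cv2.connectedComponentsWithStats(m.astype(np.uint8)); i=1+np.argmax(st[1:,4]); m=L==i
        X=plane(w,o,z)[m]; print(k,m.sum(),"rect",rect(X),"mean",np.round(X.mean(0),4),"zmed",np.round(np.median(P[m][:,2]),4))
cv2.imwrite("pics/crop0.png",np.hstack(im))
E
```

```text
scene
t [0.454 0.036 0.064]
j [ 0.453 -0.073  0.102]
s [ 0.46  -0.169  0.07 ]
k [ 0.526 -0.068  0.078]
m [ 0.613 -0.034  0.037]
tile [0.478 0.362 0.006]
big [0.619 0.189 0.094]
f [ 0.539 -0.02   0.074]
t 497 rect [445.3  36.1  61.4  63.2  88.5] mean [0.4453 0.0363 0.062 ] zmed 0.0614
j 188 rect [ 4.50e+02 -7.21e+01  4.31e+01  3.79e+01  2.00e-01] mean [ 0.4508 -0.0729  0.105 ] zmed 0.1047
s 467 rect [ 453.5 -174.2   67.    68.5   48.3] mean [ 0.4533 -0.1737  0.057 ] zmed 0.0555
tile 3003 rect [481.6 389.2 188.3 193.5  84.1] mean [0.4725 0.3637 0.008 ] zmed 0.0074
top
t [0.448 0.036 0.06 ]
j [ 0.451 -0.071  0.106]
s [ 0.453 -0.171  0.07 ]
k [ 0.526 -0.068  0.077]
m [ 0.61  -0.033  0.035]
tile [0.478 0.36  0.009]
big [0.624 0.19  0.09 ]
f [ 0.542 -0.026  0.095]
t 477 rect [447.5  37.   58.9  61.1  88.1] mean [0.4464 0.0366 0.062 ] zmed 0.0621
j 168 rect [451.  -71.1  37.7  37.8  87.1] mean [ 0.4516 -0.0724  0.105 ] zmed 0.1056
s 447 rect [ 455.2 -173.2   66.5   66.5   42. ] mean [ 0.4551 -0.1735  0.057 ] zmed 0.0564
tile 2829 rect [479.1 377.2 158.7 188.4  84.7] mean [0.4763 0.3631 0.008 ] zmed 0.0081
```

View pics/crop0.png

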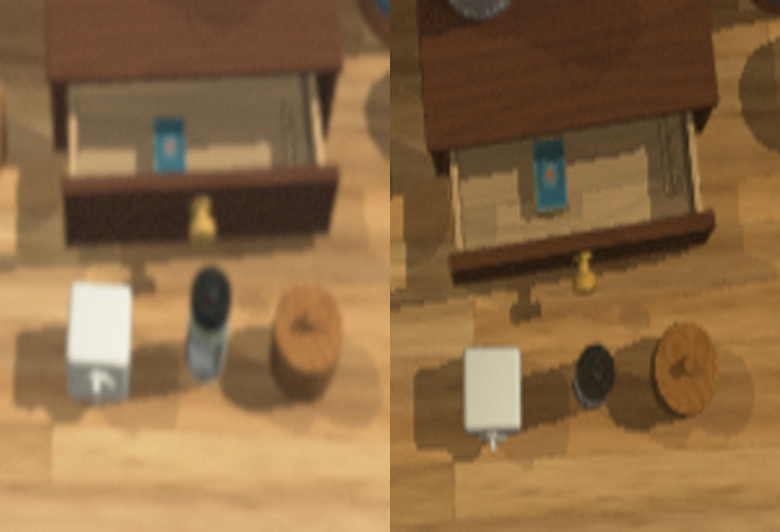

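The crop shows the knob-topped small salt cellar at crop (307,325), a black-capped jar at (210,295), and the white timer at (100,325) with its dial toward the robot. The blue matchbox with a red mark is in the drawer at (170,145). The choices hold, so next I measure the drawer, matchbox, tile and free space.

```bash
python3 - <<'E'
from h import *
for n in("scene","top"):
    p,P,w,o=look(n); print(n)
    hsv=cv2.cvtColor(p,cv2.COLOR_RGB2HSV)
    for k,m,z in(("panel",box(P,(.5,.6),(-.24,.1),(.086,.1)),.093),("boxtop",box(P,(.6,.9),(-.28,.14),(.1,.112)),.105),
      ("match",box(P,(.56,.68),(-.09,.03),(.02,.06))&(hsv[...,0]>85)&(hsv[...,0]<115)&(hsv[...,1]>110),.035),
      ("knob",box(P,(.49,.6),(-.1,-.03),(.05,.09))&(hsv[...,0]>15)&(hsv[...,0]<30)&(hsv[...,1]>130),.079),
      ("tile",(p.min(-1)>150)&box(P,(.38,.6),(.27,.46),(-.005,.02)),.008),
      ("peg?",box(P,(.55,.68),(-.2,.07),(.024,.04))&~((hsv[...,0]>85)&(hsv[...,0]<115)&(hsv[...,1]>110)),.03),
      ("rightstuff",box(P,(.35,.62),(-.5,-.225),(.012,.3)),.02)):
        m=cv2.morphologyEx(m.astype(np.uint8),cv2.MORPH_OPEN,np.ones((2,2)))
        nn,L,st,ce=cv2.connectedComponentsWithStats(m)
        if nn<2: print(k,"none"); continue
        m=L==1+np.argmax(st[1:,4]); X=plane(w,o,z)[m] if k!="rightstuff" else P[m]
        print(k,m.sum(),rect(X),"mean",np.round(X.mean(0)[:2],4),"zmed",np.round(np.median(P[m][:,2]),4),"min",X.min(0).round(3)[:2],"max",X.max(0).round(3)[:2])
        if k in("panel","boxtop"):   # front edge line: smallest x per y bin
            b=np.round(X[:,1]/.02); q=np.array([[u*.02,X[b==u][:,0].min()] for u in np.unique(b)])[1:-1]; f=np.polyfit(*q.T,1); print("  front edge x = %.4f*y + %.4f"%tuple(f))
E
```

```text
scene
panel 571 [543.2 -67.5  17.9 283.    4.5] mean [ 0.5436 -0.0673] zmed 0.0914 min [ 0.527 -0.208] max [0.56  0.074]
  front edge x = -0.0765*y + 0.5307
boxtop 4963 [725.4 -53.5 206.1 313.1   4.5] mean [ 0.7091 -0.0654] zmed nan min [ 0.612 -0.216] max [0.838 0.109]
  front edge x = -0.0849*y + 0.6195
match none
knob 115 [ 5.211e+02 -6.890e+01  4.070e+01  2.380e+01  2.000e-01] mean [ 0.5198 -0.0679] zmed 0.0711 min [ 0.501 -0.081] max [ 0.541 -0.057]
tile 3093 [477.8 371.  159.1 194.4  84.6] mean [0.4717 0.3597] zmed nan min [0.378 0.284] max [0.576 0.456]
peg? 170 [614.5 -36.7  48.7  34.5   1.2] mean [ 0.615  -0.0362] zmed 0.0355 min [ 0.59  -0.054] max [ 0.639 -0.019]
rightstuff 6065 [ 4.810e+02 -4.973e+02  2.725e+02  5.600e+00  3.000e-01] mean [nan nan] zmed nan min [nan nan] max [nan nan]
top
panel 539 [544.6 -66.2  15.3 284.9   4.5] mean [ 0.5449 -0.0663] zmed nan min [ 0.528 -0.208] max [0.562 0.076]
  front edge x = -0.0797*y + 0.5328
boxtop 6117 [727.1 -51.9 204.3 315.2   4.5] mean [ 0.7128 -0.0666] zmed nan min [ 0.614 -0.215] max [0.841 0.112]
  front edge x = -0.0761*y + 0.6219
match 28 [592.4 -39.5   9.8  22.2   7.6] mean [ 0.5923 -0.0401] zmed 0.0363 min [ 0.587 -0.05 ] max [ 0.598 -0.029]
knob 82 [524.1 -66.9  31.7  23.6   4.6] mean [ 0.5231 -0.067 ] zmed 0.0724 min [ 0.509 -0.079] max [ 0.54  -0.054]
tile 2841 [474.7 359.6 129.1 188.   84.8] mean [0.4734 0.3596] zmed nan min [0.378 0.288] max [0.571 0.43 ]
peg? 143 [614.  -34.9  45.1  36.5   3. ] mean [ 0.6168 -0.0336] zmed nan min [ 0.591 -0.054] max [ 0.636 -0.016]
rightstuff 5107 [ 4.823e+02 -4.961e+02  2.696e+02  5.800e+00  4.000e-01] mean [nan nan] zmed nan min [nan nan] max [nan nan]
```

Measured: drawer yaw is 4.5°, with the knob at about (.516,-.069). The salt box is at (.4543,-.1735), the jar at (.451,-.072), the timer case centre at (.446,.0365), and the tile at (.475,.360). I start with the salt box.

```bash
python3 -m handwheel '[[[0,0,0,-0.85],[0,0,0,-0.85],[0,0,0,-0.86],[0,0,0,-0.86],[-0.94,-1,0,0],[-0.94,-1,0,0],[-0.94,-1,0,0],[-0.94,-1,0,0],[-0.94,-1,0,0],[-0.94,-1,0,0],[-0.94,-1,0,0],[-0.94,-1,0,0],[-0.94,-1,0,0],[-0.94,-1,0,0],[0,-1,0,0],[0,-1,0,0],[0,-1,0,0],[0,-1,0,0],[0,-1,0,0],[0,-1,0,0]]]' 50 40
python3 -m handwheel '[[[0,-1,0,0],[0,-1,0,0],[0,-1,0,0],[0,-1,0,0],[0,-1,0,0],[0,-1,0,0],[0,-1,0,0],[0,-1,0,0],[0,-1,0,0],[0,-1,0,0],[0,-1,0,0],[0,-1,0,0],[0,-1,0,0],[0,-1,0,0],[0,-0.3,0,0],[0,0,0,0],[0,0,0,0]]]' 50 40
```

```text
t: 2.8
tcp_pos: [0.4542, 0.1843, 0.2314]
tool_rot: [0.0, 1.0, 0.0, 0.0]
force: [-0.5, -0.3, -0.7]
finger_gap: 0.585
gripper_force: 0.0
t: 4.92
tcp_pos: [0.4536, -0.1715, 0.2312]
tool_rot: [-0.0, 1.0, 0.0, -0.0]
force: [-0.1, 0.2, 0.4]
finger_gap: 0.585
gripper_force: 0.0
```

```bash
python3 -m handwheel '[[[0,-0.08,1,0],[0,0,1,0],[0,0,1,0],[0,0,1,0],[0,0,1,0],[0,0,1,0],[0,0,0.5,0],[0,0,0.33,0],[0,0,0,0],[0,0,0,0]]]' 45 40
python3 -m handwheel '[[[0,0,0,0],[0,0,0,0],[0,0,0,0],[0,0,0,0],[0,0,0,0],[0,0,0,0]]]' 0 40
```

```text
t: 6.18
tcp_pos: [0.4544, -0.1747, 0.0612]
tool_rot: [0.0, 1.0, -0.0, 0.001]
force: [-0.3, -0.2, 0.3]
finger_gap: 0.526
gripper_force: 0.0
t: 6.92
tcp_pos: [0.4541, -0.1744, 0.061]
tool_rot: [0.0, 1.0, -0.0, 0.0]
force: [0.5, 1.9, 5.4]
finger_gap: 0.149
gripper_force: 39.2
```

```bash
python3 -m handwheel '[[[0,0,-0.4,0],[0,0,-0.8,0],[0,0,-0.8,0],[-0.8,-0.7,0,0],[-0.8,-0.7,0,0],[-0.8,-0.7,0,0],[-0.8,-0.7,0,0],[-0.8,-0.7,0,0],[-0.8,-0.9,0,0],[0,0,0,0],[0,0,0.6,0],[0,0,0.6,0],[0,0,0.4,0],[0,0,0.3,0],[0,0,0.08,0],[0,0,0,0],[0,0,0,0]]]' 0 40
python3 - <<'E'
from station import *
print(sense()["finger_gap"],sense()["force"],sense()["gripper_force"])
E
```

```text
t: 9.05
tcp_pos: [0.5741, -0.2849, 0.0613]
tool_rot: [0.0, 1.0, -0.0, 0.0]
force: [-0.3, -0.7, -1.2]
finger_gap: 0.15
gripper_force: 39.2
0.14965774846632104 [-0.28959417 -0.68824077 -1.19285423] 39.16333079338074
```

```bash
python3 -m handwheel '[[[0,0,0,0],[0,0,0,0],[0,0,0,0],[0,0,-0.5,0],[0,0,-1,0],[0,0,-1,0],[0,0,-1,0],[0,0,-0.5,0],[1,1,0,0],[1,1,0,0],[1,1,0,0],[1,1,0,0],[0.92,1,0,0],[0,1,0,0],[0,1,0,0],[0,1,0,0],[0,0.52,0,0],[0,0,0,0],[0,0,0,0]]]' 45 40
python3 - <<'E'
from h import *
p,P,w,o=look("top")
for k,z,c,R in(("jar",.105,(.451,-.072),.03),("salt",.057,(.575,-.285),.05)):
    m=box(P,(c[0]-R,c[0]+R),(c[1]-R,c[1]+R),(z-.006,z+.007)); X=plane(w,o,z)[m]; print(k,m.sum(),rect(X) if m.sum() else 0)
print(sense()["tcp_pos"])
E
```

```text
t: 11.42
tcp_pos: [0.4514, -0.0721, 0.1611]
tool_rot: [0.0, 1.0, -0.0, 0.0]
force: [0.6, -0.7, 0.0]
finger_gap: 0.526
gripper_force: 0.0
jar 0 0
salt 417 [ 574.4 -282.8   66.    67.1   42. ]
[ 0.45136515 -0.07227002  0.16111545]
```

```bash
python3 -m handwheel '[[[0,0,0,0],[0,0,0,0],[0,0,1,0],[0,0,1,0],[0,0,1,0],[0,0,1,0],[0,0,0.5,0],[0,0,0.14,0],[0,0,0,0],[0,0,0,0]]]' 64 40
python3 -m handwheel '[[[0,0,0,0],[0,0,0,0],[0,0,0,0],[0,0,0,0],[0,0,0,0],[0,0,0,0]]]' 0 40
```

```text
t: 12.72
tcp_pos: [0.4515, -0.0717, 0.0457]
tool_rot: [0.0, 1.0, -0.0, 0.001]
force: [-0.4, 0.4, 1.3]
finger_gap: 0.751
gripper_force: 0.0
t: 13.48
tcp_pos: [0.4514, -0.0716, 0.0457]
tool_rot: [0.0, 1.0, -0.0, 0.001]
force: [-0.4, 0.2, 5.5]
finger_gap: 0.467
gripper_force: 38.0
```

```bash
python3 -m handwheel '[[[0,0,-0.4,0],[0,0,-0.8,0],[0,0,-0.8,0],[-0.2,-0.8,0,0],[-0.2,-1,0,0],[-0.2,-1,0,0],[-0.2,-1,0,0],[-0.2,-1,0,0],[-0.2,-1,0,0],[-0.2,-1,0,0],[0,-1,0,0],[0,-0.8,0,0],[0,0,0,0],[0,0,0.6,0],[0,0,0.6,0],[0,0,0.4,0],[0,0,0.3,0],[0,0,0.08,0],[0,0,0,0],[0,0,0,0]]]' 0 40
python3 -m handwheel '[[[0,0,0,0],[0,0,0,0],[0,0,0,0],[0,0,-0.5,0],[0,0,-1,0],[0,0,-1,0],[0,0,-1,0],[0,0,-1,0],[0,0,-0.5,0],[0.2,1,0,0],[0.2,1,0,0],[0.2,1,0,0],[0.2,1,0,0],[0.2,1,0,0],[0.2,1,0,0],[0.2,1,0,0],[0.2,1,0,0],[0,1,0,0],[0,1,0,0]]]' 64 40
```

```text
t: 15.98
tcp_pos: [0.4858, -0.286, 0.0458]
tool_rot: [0.0, 1.0, 0.0, -0.0]
force: [-0.1, 1.9, 2.5]
finger_gap: 0.472
gripper_force: 38.9
t: 18.35
tcp_pos: [0.4456, -0.035, 0.1706]
tool_rot: [0.0, 1.0, 0.0, -0.0]
force: [-0.2, -0.0, -0.0]
finger_gap: 0.749
gripper_force: 0.0
```

```bash
python3 -m handwheel '[[[0,1,0,0],[0,1,0,0],[0,0.94,0,0],[0,0,0,0.27],[0,0,0,0],[0,0,1,0],[0,0,1,0],[0,0,1,0],[0,0,1,0],[0,0,1,0],[0,0,0.7,0],[0,0,0.3,0],[0,0,0,0],[0,0,0,0]]]' 83 40
python3 -m handwheel '[[[0,0,0,0],[0,0,0,0],[0,0,0,0],[0,0,0,0],[0,0,0,0],[0,0,0,0]]]' 0 40
```

```text
t: 20.1
tcp_pos: [0.4465, 0.0368, 0.0211]
tool_rot: [0.015, 1.0, -0.0, 0.001]
force: [0.2, 0.0, -0.2]
finger_gap: 0.97
gripper_force: 0.0
t: 20.85
tcp_pos: [0.4465, 0.037, 0.0213]
tool_rot: [0.014, 1.0, -0.0, 0.001]
force: [-0.3, 0.3, 6.0]
finger_gap: 0.722
gripper_force: 43.8
```

```bash
python3 -m handwheel '[[[0,0,-0.4,0],[0,0,-0.8,0],[0,0,-0.8,0],[0.2,-0.8,0,0],[0.2,-1,0,0],[0.2,-1,0,0],[0.2,-1,0,0],[0.2,-1,0,0],[0.2,-1,0,0],[0.2,-1,0,0],[0.2,-1,0,0],[0,-1,0,0],[0,-1,0,0],[0,-1,0,0],[0,-1,0,0],[0,-1,0,0],[0,0,0,0]]]' 0 40
python3 -m handwheel '[[[0,0,0.6,0],[0,0,0.6,0],[0,0,0.4,0],[0,0,0.3,0],[0,0,0.08,0],[0,0,0,0],[0,0,0,0]]]' 0 40
python3 -m handwheel '[[[0,0,0,0],[0,0,0,0],[0,0,0,0],[0,0,-0.5,0],[0,0,-1,0],[0,0,-1,0],[0,0,-1,0],[0,0,-1,0],[0,0,-0.5,-0.27],[0,0,0,-0.75]]]' 83 40
python3 - <<'E'
from h import *
p,P,w,o=look("top","pics/top1.png")
print(sense()["tcp_pos"],sense()["tool_rot"])
E
```

```text
t: 22.98
tcp_pos: [0.3975, -0.2841, 0.0709]
tool_rot: [0.016, 1.0, -0.001, 0.001]
force: [-0.2, 1.1, -2.4]
finger_gap: 0.724
gripper_force: 44.3
t: 23.85
tcp_pos: [0.3966, -0.2809, 0.0213]
tool_rot: [0.014, 1.0, 0.0, -0.0]
force: [-1.2, 3.2, 4.7]
finger_gap: 0.719
gripper_force: 44.6
t: 25.1
tcp_pos: [0.3972, -0.2821, 0.1474]
tool_rot: [-0.041, 0.999, -0.001, 0.001]
force: [-0.2, -0.3, 0.4]
finger_gap: 0.968
gripper_force: 0.0
[ 0.39691237 -0.28177898  0.14685415] [-4.14736923e-02  9.99139381e-01 -5.16489156e-04  4.03386366e-04]
```

View pics/top1.png

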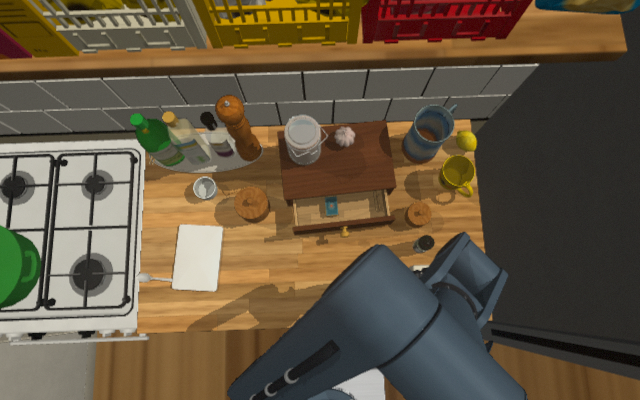

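```bash
python3 -m handwheel '[[[-0.6,0.9,0,0],[-0.6,0.9,0,0],[-0.6,0.9,0,0],[-0.6,0.9,0,0],[-0.6,0.9,0,0],[-0.6,0.9,0,0],[-0.6,0.9,0,0],[-0.6,0.9,0,0],[-0.6,0.9,0,0],[0,0,0,0],[0,0,1,0],[0,0,1,0],[0,0,1,0],[0,0,0.7,0],[0,0,0.3,0],[0,0,0,0],[0,0,0,0]]]' 50 40
python3 -m handwheel '[[[0,0,0,0],[0,0,0,0],[0,0,0,0],[0,0,0,0],[0,0,0,0],[0,0,0,0]]]' 0 40
```

```text
t: 27.28
tcp_pos: [0.516, -0.0697, 0.0467]
tool_rot: [-0.039, 0.999, -0.0, 0.001]
force: [-0.0, -0.4, 0.8]
finger_gap: 0.592
gripper_force: 0.0
t: 28.02
tcp_pos: [0.5144, -0.0662, 0.0472]
tool_rot: [-0.038, 0.999, 0.002, -0.001]
force: [-0.6, 10.9, 7.5]
finger_gap: 0.292
gripper_force: 38.7
```

```bash
python3 -m handwheel '[[[0,0.13,0,0],[0.3,0,0,0],[0.4,0,0,0],[0.4,0,0,0],[0.4,0,0,0],[0.4,0,0,0],[0.4,0,0,0],[0.4,0,0,0],[0.3,0,0,0],[0,0,0,0],[0,0,0,0]]]' 0 50
```

```text
t: 29.4
tcp_pos: [0.4402, -0.0719, 0.0472]
tool_rot: [-0.039, 0.999, -0.0, 0.0]
force: [-1.3, 0.2, 12.5]
finger_gap: 0.285
gripper_force: 50.1
```

```bash
python3 -m handwheel '[[[0.15,0,0,0],[0.15,0,0,0],[0.1,0,0,0],[0,0,0,0],[0,0,0,0]]]' 0 50
```

```text
t: 30.02
tcp_pos: [0.4366, -0.0725, 0.0472]
tool_rot: [-0.037, 0.999, -0.001, 0.006]
force: [14.3, 15.1, 3.6]
finger_gap: 0.283
gripper_force: 49.4
```

```bash
python3 -m handwheel '[[[0,0,0,0],[0,0,0,0],[0,0,0,0],[0,0,-0.5,0],[0,0,-1,0],[0,0,-1,0],[0,0,-1,0],[0,0,-1,0],[0,0,-0.5,0],[0,1,0,0],[0,1,0,0],[0,1,0,0],[0,1,0,0],[0,1,0,0],[0,1,0,0],[0,1,0,0],[0,0,0,0]]]' 55 40
cat > mb.py <<'E'
from h import *
for n in("scene","top"):
    p,P,w,o=look(n,f"pics/{n}2.png")
    m=box(P,(.48,.62),(-.11,.03),(.028,.045)).astype(np.uint8)
    nn,L,st,ce=cv2.connectedComponentsWithStats(m)
    for i in range(1,nn):
        if st[i,4]>40: print(n,st[i,4],rect(plane(w,o,.035)[L==i]),np.nanmedian(P[L==i][:,2]).round(4),ce[i].round())
    m=box(P,(.42,.52),(-.24,.1),(.086,.1)); print("panel",rect(plane(w,o,.093)[m]))
s=sense();print(s["tcp_pos"],s["tool_rot"])
E
python3 mb.py
python3 -c "
import cv2
a=cv2.imread('pics/scene2.png')[170:290,270:460];b=cv2.imread('pics/top2.png')[170:290,270:460]
cv2.imwrite('pics/c2.png',cv2.vconcat([cv2.resize(x,None,fx=4,fy=2.5) for x in(a,b)]))"
```

```text
t: 32.15
tcp_pos: [0.4162, 0.1028, 0.1709]
tool_rot: [-0.04, 0.999, 0.0, -0.001]
force: [-0.5, -1.2, 0.3]
finger_gap: 0.639
gripper_force: 0.0
scene 225 [532.  -39.1  51.6  36.1   1.2] 0.0356 [337. 223.]
panel [466.6 -70.4  18.8 283.9   4.5]
top 245 [531.2 -38.7  56.2  36.8   3.1] 0.0363 [334. 233.]
panel [469.4 -77.3  14.5 268.6   4.5]
[0.41684401 0.10159837 0.17099436] [-3.93108400e-02  9.99226992e-01 -1.58124973e-04 -2.26491062e-04]
```

View pics/c2.png

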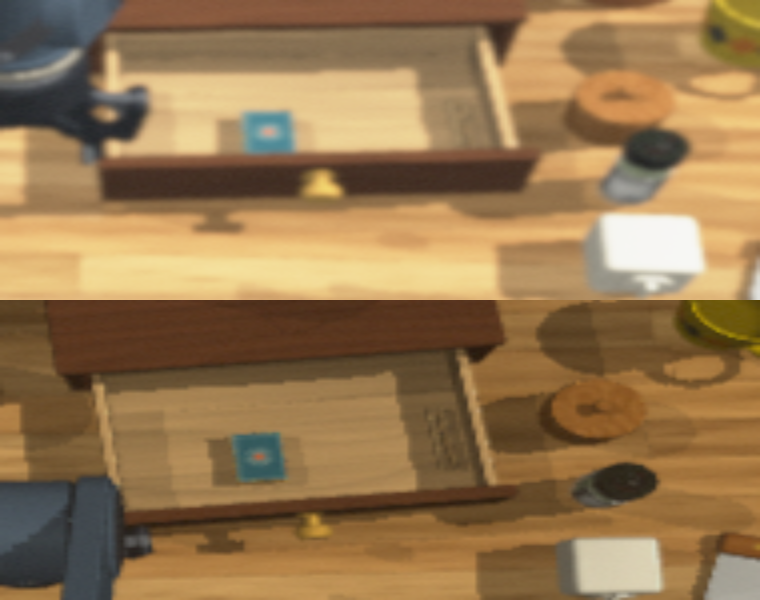

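```bash
python3 -m handwheel '[[[-0.82,-0.96,0,0],[-0.82,-1,0,0],[-0.82,-1,0,0],[-0.83,-1,0,0],[-0.83,-1,0,0],[0,-1,0,0],[0,0,0,0.25],[0,0,1,0],[0,0,1,0],[0,0,1,0],[0,0,1,0],[0,0,1,0],[0,0,0.7,0],[0,0,0.32,0],[0,0,0,0],[0,0,0,0]]]' 58 25
python3 -m handwheel '[[[0,0,0,0],[0,0,0,0],[0,0,0,0],[0,0,0,0],[0,0,0,0]]]' 0 25
python3 -m handwheel '[[[0,0,-0.4,0],[0,0,-1,0],[0,0,-1,0],[0,0,-1,0],[0,0,-1,0],[0,0,-1,0],[0,0,0,0]]]' 0 25
```

```text
t: 34.25
tcp_pos: [0.5318, -0.0388, 0.0212]
tool_rot: [-0.026, 1.0, -0.0, 0.001]
force: [-0.6, -0.7, 0.3]
finger_gap: 0.676
gripper_force: 0.0
t: 34.88
tcp_pos: [0.5319, -0.0389, 0.0214]
tool_rot: [-0.026, 1.0, -0.0, 0.001]
force: [-1.2, -0.4, 6.1]
finger_gap: 0.44
gripper_force: 26.0
t: 35.75
tcp_pos: [0.5325, -0.039, 0.1576]
tool_rot: [-0.026, 1.0, -0.001, 0.002]
force: [0.1, 0.5, 1.0]
finger_gap: 0.436
gripper_force: 25.4
```

```bash
python3 -m handwheel '[[[0,1,0,0],[0,1,0,0],[0.1,1,0,0],[0.15,1,0,0],[0.15,1,0,0],[0.15,1,0,0],[0.15,1,0,0],[0.15,1,0,0],[0.15,1,0,0],[0.15,1,0,0],[0.15,1,0,0],[0.15,1,0,0],[0.15,1,0,0],[0,1,0,0],[0,1,0,0],[0,1,0,0],[0,0.06,0,0],[0,0,0,0.7],[0,0,0,0.67],[0,0,0,0]]]' 0 25
python3 -m handwheel '[[[0,0,1,0],[0,0,1,0],[0,0,1,0],[0,0,1,0],[0,0,1,0],[0,0,0.5,0],[0,0,0.26,0],[0,0,0,0],[0,0,0,0]]]' 0 25
```

```text
t: 38.25
tcp_pos: [0.4701, 0.3591, 0.1548]
tool_rot: [0.046, 0.999, -0.001, -0.001]
force: [-0.4, -0.9, -0.6]
finger_gap: 0.438
gripper_force: 25.4
t: 39.38
tcp_pos: [0.4711, 0.3604, 0.0122]
tool_rot: [0.046, 0.999, 0.0, 0.001]
force: [-0.0, -0.4, 0.4]
finger_gap: 0.438
gripper_force: 25.7
```

```bash
python3 -m handwheel '[[[-0.15,0,0,0],[0,0,0.04,0],[0,0,0,0]]]' 0 25
python3 -m handwheel '[[[0,0,0,0],[0,0,0,0],[0,0,0,0],[0,0,-0.3,0],[0,0,-1,0],[0,0,-1,0],[0,0,-1,0],[0,0,-1,0],[0,0,-1,0],[0,0,-0.7,0],[0,-1,0,-0.6],[0,-1,0,-0.6],[0,-1,0,-0.5],[0,-1,0,0],[0,-1,0,0],[0,-1,0,0],[0,0,0,0]]]' 55 40
python3 - <<'E'
from h import *
for n in("scene","top"):
    p,P,w,o=look(n,f"pics/{n}3.png")
    m=box(P,(.38,.58),(.28,.46),(.019,.035)); print(n,m.sum(),rect(plane(w,o,.025)[m]),np.median(P[m][:,2]))
    m=(p.min(-1)>140)&box(P,(.36,.6),(.26,.46),(-.005,.02)); m=cv2.morphologyEx(m.astype(np.uint8),cv2.MORPH_OPEN,np.ones((5,5)))>0; print(rect(plane(w,o,.008)[m]))
s=sense();print(s["tcp_pos"],s["tool_rot"])
E
```

```text
t: 39.75
tcp_pos: [0.4752, 0.3601, 0.0111]
tool_rot: [0.046, 0.999, 0.0, 0.001]
force: [1.0, -0.7, 2.9]
finger_gap: 0.441
gripper_force: 26.1
t: 41.88
tcp_pos: [0.4786, 0.209, 0.1607]
tool_rot: [-0.042, 0.999, -0.0, -0.0]
force: [0.3, 0.4, -0.6]
finger_gap: 0.642
gripper_force: 0.0
scene 268 [474.4 358.5  39.5  58.7  86.4] 0.0249565213662446
[482.6 348.2 218.4 174.4   9. ]
top 67 [464.4 349.4  33.4  17.2   1.2] 0.02608753725213564
[470.5 320.8  38.8  23.2  88. ]
[0.47866    0.21043365 0.16069002] [-4.27392222e-02  9.99086243e-01  1.96524603e-04 -1.66460782e-05]
```

```bash
python3 -m handwheel '[[[0.25,-1,0,0],[0.25,-1,0,0],[0.25,-1,0,0],[0.25,-1,0,0],[0.25,-1,0,0],[0.25,-1,0,0],[0.25,-1,0,0],[0.25,-1,0,0],[0.25,-1,0,0],[0.25,-1,0,0],[0.08,-1,0,0.06],[0,-0.14,0,0],[0,0,0,0],[0,0,1,0],[0,0,1,0],[0,0,1,0],[0,0,1,0],[0,0,0.55,0],[0,0,0,0],[0,0,0,0]]]' 55 40
python3 -m handwheel '[[[0,0,0,0],[0,0,0,0],[0,0,0,0],[0,0,0,0],[0,0,0,0],[0,0,0,0]]]' 0 40
```

```text
t: 44.48
tcp_pos: [0.4388, -0.0726, 0.0473]
tool_rot: [-0.04, 0.999, -0.0, 0.0]
force: [0.6, 0.0, 0.1]
finger_gap: 0.645
gripper_force: 0.0
t: 45.22
tcp_pos: [0.4386, -0.0722, 0.0477]
tool_rot: [-0.039, 0.999, 0.0, 0.001]
force: [1.5, 3.4, 5.2]
finger_gap: 0.289
gripper_force: 38.9
```

```bash
python3 -m handwheel '[[[-0.2,0,0,0],[-0.4,0,0,0],[-0.4,0,0,0],[-0.4,0,0,0],[-0.4,0,0,0],[-0.4,0,0,0],[-0.4,0,0,0],[-0.4,0,0,0],[-0.4,0,0,0],[-0.4,0,0,0],[-0.4,0,0,0],[-0.4,0,0,0],[-0.4,0,0,0],[-0.4,0,0,0],[-0.4,0,0,0],[-0.4,0,0,0],[-0.4,0,0,0],[0,0,0,0],[0,0,0,0]]]' 0 40
```

```text
t: 47.6
tcp_pos: [0.6038, -0.0592, 0.0477]
tool_rot: [-0.04, 0.999, 0.0, 0.001]
force: [1.4, 4.0, 6.0]
finger_gap: 0.285
gripper_force: 39.9
```

```bash
python3 -m handwheel '[[[-0.15,0,0,0],[-0.1,0,0,0],[-0.1,0,0,0],[-0.1,0,0,0],[0,0,0,0],[0,0,0,0]]]' 0 40
```

```text
t: 48.35
tcp_pos: [0.608, -0.0587, 0.0477]
tool_rot: [-0.04, 0.999, 0.001, -0.006]
force: [-11.5, -2.1, 15.1]
finger_gap: 0.289
gripper_force: 40.7
```

```bash
python3 -m handwheel '[[[0,0,0,0],[0,0,0,0],[0,0,0,0],[0,0,-0.5,0],[0,0,-1,0],[0,0,-1,0],[0,0,-1,0],[0,0,-1,0],[0,0,-0.5,0],[1,-0.9,0,0],[1,-0.9,0,0],[1,-0.9,0,0],[1,-0.9,0,0],[1,-0.9,0,0],[1,-0.9,0,0],[1,-0.9,0,0],[1,-0.9,0,0],[1,-1,0,0]]]' 50 40
python3 -m handwheel '[[[0.37,0,0,0.5],[0,0,0,0.53],[0,0,0,0],[0,0,0,0],[0,0,0,0]]]' 83 40
python3 - <<'E'
from h import *
s=sense();print(s["tcp_pos"],s["tool_rot"])
p,P,w,o=look("scene","pics/scene4.png")
for k,z,c,R in(("jar",.105,(.486,-.286),.035),("salt",.057,(.575,-.283),.05),("timer",.062,(.397,-.282),.045)):
    m=box(P,(c[0]-R,c[0]+R),(c[1]-R,c[1]+R),(z-.006,z+.007)); X=plane(w,o,z)[m]; print(k,m.sum(),rect(X) if m.sum() else 0)
m=box(P,(.57,.625),(-.22,.1),(.082,.099)); print("panel",m.sum(),rect(plane(w,o,.093)[m]))
E
```

```text
t: 50.6
tcp_pos: [0.4053, -0.2815, 0.1718]
tool_rot: [-0.04, 0.999, 0.0, -0.0]
force: [-0.2, -0.6, 0.4]
finger_gap: 0.589
gripper_force: 0.0
t: 51.22
tcp_pos: [0.3972, -0.2813, 0.1718]
tool_rot: [0.013, 1.0, 0.0, -0.0]
force: [0.2, -0.9, -0.2]
finger_gap: 0.969
gripper_force: 0.0
[ 0.39717356 -0.28134647  0.17178594] [ 1.34706783e-02  9.99909264e-01  6.05771528e-05 -3.92923610e-05]
jar 10 [ 476.7 -286.3    5.4   27.    16. ]
salt 357 [ 575.7 -283.8   62.    67.3    2.4]
timer 542 [ 395.7 -280.1   61.9   63.    89.5]
panel 0 [0. 0. 0. 0. 0.]
```

View pics/scene4.png

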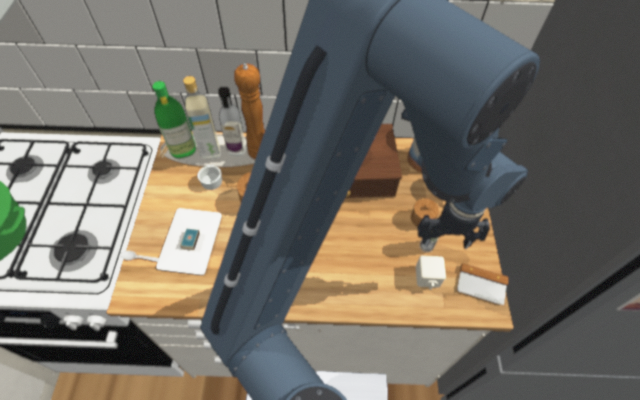

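The picture shows the drawer closed, the matchbox flat mid-tile at (190,239), and the timer upright at (431,271). Now I put the timer back.

```bash
python3 -m handwheel '[[[0,0,1,0],[0,0,1,0],[0,0,1,0],[0,0,1,0],[0,0,1,0],[0,0,0.7,0],[0,0,0.33,0],[0,0,0,0],[0,0,0,0]]]' 83 40
python3 -m handwheel '[[[0,0,0,0],[0,0,0,0],[0,0,0,0],[0,0,0,0],[0,0,0,0],[0,0,0,0]]]' 0 40
python3 -m handwheel '[[[0,0,-0.4,0],[0,0,-0.8,0],[0,0,-0.8,0],[-0.2,0.8,0,0],[-0.2,1,0,0],[-0.2,1,0,0],[-0.2,1,0,0],[-0.2,1,0,0],[-0.2,1,0,0],[-0.2,1,0,0],[-0.2,1,0,0],[0,1,0,0],[0,1,0,0],[0,1,0,0],[0,1,0,0],[0,1,0,0],[0,0,0,0],[0,0,0,0],[0,0,1,0]]]' 0 40
```

```text
t: 52.4
tcp_pos: [0.3973, -0.2821, 0.0216]
tool_rot: [0.014, 1.0, -0.0, 0.0]
force: [0.0, 1.0, 0.6]
finger_gap: 0.972
gripper_force: 0.0
t: 53.15
tcp_pos: [0.3972, -0.282, 0.0219]
tool_rot: [0.014, 1.0, -0.0, 0.0]
force: [0.3, 1.2, 6.5]
finger_gap: 0.72
gripper_force: 44.9
t: 55.52
tcp_pos: [0.4472, 0.0364, 0.0468]
tool_rot: [0.014, 1.0, -0.0, 0.002]
force: [0.4, -0.1, -3.6]
finger_gap: 0.719
gripper_force: 44.5
```

```bash
python3 -m handwheel '[[[0.02,0.02,0.4,0],[0,0,0.4,0],[0,0,0.16,0],[0,0,0,0],[0,0,0,0]]]' 0 40
python3 -m handwheel '[[[0,0,0,0],[0,0,0,0],[0,0,0,0],[0,0,-0.5,0],[0,0,-1,0],[0,0,-1,0],[0,0,-1,0],[0,0,-1,0],[0,0,-1,0],[0,0,-0.5,0],[0,0,0,-0.27],[0,-1,0,0],[0,-1,0,0],[0,-1,0,0],[0,-1,0,0],[0,-1,0,0],[0,-1,0,0],[0,-1,0,0],[0,-1,0,0],[0,0,0,0]]]' 83 40
python3 - <<'E'
from h import *
s=sense();print(s["tcp_pos"],s["tool_rot"])
for n in("scene","top"):
  p,P,w,o=look(n)
  for k,z,c,R in(("timer",.062,(.446,.036),.06),):
    m=box(P,(c[0]-R,c[0]+R),(c[1]-R,c[1]+R),(z-.006,z+.007)); X=plane(w,o,z)[m]; print(k,m.sum(),rect(X),X.mean(0)[:2])
E
```

```text
t: 56.15
tcp_pos: [0.4456, 0.0374, 0.0223]
tool_rot: [0.014, 1.0, -0.0, 0.0]
force: [-0.6, 0.1, -2.0]
finger_gap: 0.722
gripper_force: 44.4
t: 58.65
tcp_pos: [0.4452, -0.1637, 0.1711]
tool_rot: [0.001, 1.0, 0.0, -0.001]
force: [0.7, 0.3, 0.2]
finger_gap: 0.971
gripper_force: 0.0
[ 0.44522476 -0.16366419  0.17105307] [ 7.74015245e-04  9.99999480e-01  3.49919466e-04 -5.64788161e-04]
timer 505 [443.2  36.5  61.2  64.   88.6] [0.44358616 0.03664166]
timer 484 [444.8  37.1  58.8  61.1  88.1] [0.44541759 0.03702997]
```

```bash
python3 -m handwheel '[[[-0.33,-0.98,0,0],[-0.33,-0.98,0,0],[-0.33,-0.98,0,0],[-0.33,-0.98,0,0],[-0.32,-1,0,0],[0,0,0,0],[0,0,0,0],[0,0,1,0],[0,0,1,0],[0,0,1,0],[0,0,1,0],[0,0,0.7,0],[0,0,0.3,0],[0,0,0,0],[0,0,0,0]]]' 64 40
python3 -m handwheel '[[[0,0,0,0],[0,0,0,0],[0,0,0,0],[0,0,0,0],[0,0,0,0],[0,0,0,0]]]' 0 40
python3 -m handwheel '[[[0,0,-0.4,0],[0,0,-0.8,0],[0,0,-0.8,0],[0.2,0.8,0,0],[0.2,1,0,0],[0.2,1,0,0],[0.2,1,0,0],[0.2,1,0,0],[0.2,1,0,0],[0.2,1,0,0],[0,1,0,0],[0,0.8,0,0],[0,0,0,0],[0,0,0,0],[0,0,1,0],[0,0,0,0]]]' 0 40
```

```text
t: 60.62
tcp_pos: [0.487, -0.2858, 0.0478]
tool_rot: [-0.0, 1.0, -0.0, 0.001]
force: [0.5, 0.5, 1.6]
finger_gap: 0.748
gripper_force: 0.0
t: 61.38
tcp_pos: [0.4869, -0.286, 0.0479]
tool_rot: [-0.0, 1.0, -0.001, 0.001]
force: [-0.6, -1.3, 4.8]
finger_gap: 0.47
gripper_force: 39.9
t: 63.38
tcp_pos: [0.4506, -0.0708, 0.0711]
tool_rot: [0.0, 1.0, 0.001, -0.001]
force: [-0.2, 0.1, -1.3]
finger_gap: 0.467
gripper_force: 40.7
```

```bash
python3 -m handwheel '[[[-0.06,-0.02,0.4,0],[0,0,0.35,0],[0,0,0.17,0],[0,0,0,0],[0,0,0,0]]]' 0 40
python3 -m handwheel '[[[0,0,0,0],[0,0,0,0],[0,0,0,0],[0,0,-0.5,0],[0,0,-1,0],[0,0,-1,0],[0,0,-1,0],[0,0,-1,0],[0,0,-0.5,0],[0,-1,0,0],[0,-1,0,0],[0,-1,0,0],[0,-1,0,0],[-1,-1,0,0],[-1,-1,0,0],[-1,-1,0,0],[-1,-1,0,0],[-0.9,-0.52,0,0],[0,0,0,0],[0,0,0,0]]]' 64 40
python3 - <<'E'
from h import *
s=sense();print(s["tcp_pos"],s["tool_rot"])
for n in("scene","top"):
  p,P,w,o=look(n)
  for k,z,c,R in(("jar",.105,(.451,-.072),.04),):
    m=box(P,(c[0]-R,c[0]+R),(c[1]-R,c[1]+R),(z-.006,z+.007)); X=plane(w,o,z)[m]; print(k,m.sum(),rect(X),X.mean(0)[:2])
E
```

```text
t: 64.0
tcp_pos: [0.453, -0.071, 0.0492]
tool_rot: [-0.0, 1.0, -0.0, 0.0]
force: [0.3, -0.2, -1.1]
finger_gap: 0.469
gripper_force: 40.7
t: 66.5
tcp_pos: [0.5742, -0.2829, 0.1735]
tool_rot: [-0.0, 1.0, 0.001, -0.001]
force: [0.5, 0.6, 0.3]
finger_gap: 0.751
gripper_force: 0.0
[ 0.574202   -0.28290216  0.17345674] [-2.72780895e-04  9.99998912e-01  8.48426897e-04 -1.17528407e-03]
jar 188 [451.4 -71.2  39.3  40.4  35.4] [ 0.45113123 -0.07140535]
jar 0 [0. 0. 0. 0. 0.] [nan nan]<stdin>:6: RuntimeWarning: Mean of empty slice.
  ret = um.true_divide(
```

```bash
python3 -m handwheel '[[[0,-0.08,0,0],[0,0,1,0],[0,0,1,0],[0,0,1,0],[0,0,0.8,0],[0,0,0.5,0],[0,0,0.19,0],[0,0,0,0],[0,0,0,0]]]' 45 40
python3 -m handwheel '[[[0,0,0,0],[0,0,0,0],[0,0,0,0],[0,0,0,0],[0,0,0,0],[0,0,0,0]]]' 0 40
python3 -m handwheel '[[[0,0,-0.4,0],[0,0,-0.8,0],[0,0,-0.8,0],[0.8,0.7,0,0],[0.8,0.7,0,0],[0.8,0.7,0,0],[0.8,0.7,0,0],[0.8,0.7,0,0],[0.8,0.9,0,0],[0,0,0,0],[0,0,0,0],[0,0,1,0],[0,0,0,0]]]' 0 40
```

```text
t: 67.72
tcp_pos: [0.576, -0.2863, 0.0626]
tool_rot: [-0.0, 1.0, -0.0, 0.001]
force: [0.0, -0.1, 0.1]
finger_gap: 0.525
gripper_force: 0.0
t: 68.47
tcp_pos: [0.5757, -0.2859, 0.0623]
tool_rot: [-0.0, 1.0, -0.0, 0.0]
force: [0.9, 1.8, 5.3]
finger_gap: 0.148
gripper_force: 39.3
t: 70.1
tcp_pos: [0.4556, -0.1765, 0.086]
tool_rot: [0.0, 1.0, 0.0, -0.001]
force: [-0.2, 0.2, -2.2]
finger_gap: 0.138
gripper_force: 39.1
```

```bash
python3 -m handwheel '[[[0,0.06,0.4,0],[0,0,0.35,0],[0,0,0.18,0],[0,0,0,0],[0,0,0,0]]]' 0 40
python3 -m handwheel '[[[0,0,0,0],[0,0,0,0],[0,0,0,0],[0,0,-0.5,0],[0,0,-1,0],[0,0,-1,0],[0,0,-1,0],[0,0,-0.7,0],[0,-1,0,0],[0,-1,0,0],[0,-1,0,0],[0,-1,0,0],[0,-1,0,0],[0,-1,0,0],[0,0,0,0]]]' 45 40
cat > chk.py <<'E'
from h import *
for n in("scene","top"):
  p,P,w,o=look(n,f"pics/{n}5.png"); print(n)
  for k,z,c,R in(("timer",.062,(.446,.036),.06),("jar",.105,(.451,-.072),.035),("salt",.057,(.453,-.173),.055),("match",.025,(.475,.36),.06)):
    m=box(P,(c[0]-R,c[0]+R),(c[1]-R,c[1]+R),(z-.006,z+.007)); X=plane(w,o,z)[m]; print(k,m.sum(),rect(X) if m.any() else 0,X.mean(0)[:2] if m.any() else 0)
  X=plane(w,o,.093)[box(P,(.55,.68),(-.21,.1),(.085,.098))]; print("panel",len(X),rect(X) if len(X) else 0)
E
python3 chk.py
```

```text
t: 70.72
tcp_pos: [0.4556, -0.1745, 0.0637]
tool_rot: [-0.0, 1.0, -0.0, 0.0]
force: [0.6, 1.1, -1.2]
finger_gap: 0.147
gripper_force: 39.2
t: 72.6
tcp_pos: [0.4558, -0.327, 0.1686]
tool_rot: [0.001, 1.0, -0.001, 0.0]
force: [0.7, 1.1, -0.0]
finger_gap: 0.526
gripper_force: 0.0
scene
timer 0 0 0
jar 186 [ 4.514e+02 -7.210e+01  4.030e+01  3.780e+01  2.000e-01] [ 0.45121473 -0.07158693]
salt 474 [ 453.9 -173.    67.2   68.1    2.3] [ 0.45279221 -0.17270943]
match 270 [474.1 358.   38.8  58.   84. ] [0.47395339 0.3579457 ]
panel 80 [ 637.9 -154.2   10.   109.5    5.2]
top
timer 481 [444.8  37.1  58.8  61.1  88.1] [0.44533464 0.03719817]
jar 73 [460.  -64.1  15.2  36.5  42.6] [ 0.45875686 -0.0643987 ]
salt 0 0 0
match 255 [474.8 358.3  39.8  54.5  88. ] [0.47439063 0.35900145]
panel 51 [631.1 -59.6   2.9 285.6   4.5]
```

View pics/scene5.png

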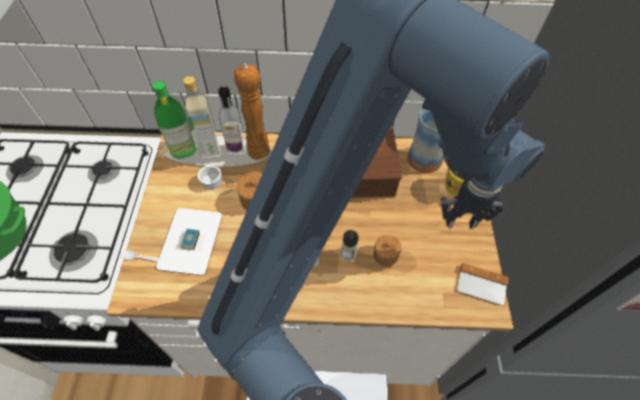

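```bash
python3 -m handwheel '[[[0,1,0,0],[0,1,0,0],[0,1,0,0],[0,1,0,0],[0,1,0,0],[0,1,0,0],[0,1,0,0],[0,1,0,0],[0,1,0,0],[0,1,0,0],[0,1,0,0],[0,1,0,0],[0.2,1,0,0],[0.2,1,0,0],[0,0.56,0,0],[0,0,0,0.27],[0,0,0,0],[0,0,0,0]]]' 83 30
python3 -m handwheel '[[[0,0,1,0],[0,0,1,0],[0,0,1,0],[0,0,1,0],[0,0,1,0],[0,0,0.5,0],[0,0,0.36,0],[0,0,0,0],[0,0,0,0]]]' 83 30
python3 -m handwheel '[[[0,0,0,0],[0,0,0,0],[0,0,0,0],[0,0,0,0],[0,0,0,0]]]' 0 30
```

```text
t: 74.95
tcp_pos: [0.4457, 0.0389, 0.1686]
tool_rot: [0.014, 1.0, -0.0, 0.0]
force: [0.0, -0.4, 0.6]
finger_gap: 0.97
gripper_force: 0.0
t: 76.08
tcp_pos: [0.4458, 0.0394, 0.0226]
tool_rot: [0.014, 1.0, -0.0, 0.001]
force: [0.5, -0.3, -0.0]
finger_gap: 0.97
gripper_force: 0.0
t: 76.7
tcp_pos: [0.4458, 0.0395, 0.0228]
tool_rot: [0.014, 1.0, -0.0, 0.001]
force: [-1.0, -0.3, 6.5]
finger_gap: 0.72
gripper_force: 33.9
```

```bash
python3 -m handwheel '[[[0,0,-0.12,0],[-0.07,-0.11,0,0],[0,0,0,0],[0,0,0.1,0],[0,0,0,0],[0,0,0,0]]]' 0 30
python3 -m handwheel '[[[0,0,0,0],[0,0,0,0],[0,0,0,0],[0,0,-0.5,0],[0,0,-1,0],[0,0,-1,0],[0,0,-1,0],[0,0,-1,0],[0,0,-1,0],[0,0,-0.5,0],[0,1,0,0],[0,1,0,0],[0,1,0,0],[0,1,0,0],[0,1,0,0],[0,1,0,0],[0,0,0,0],[0,0,0,0]]]' 83 30
python3 chk.py
```

```text
t: 77.45
tcp_pos: [0.447, 0.0367, 0.0228]
tool_rot: [0.014, 1.0, -0.0, 0.0]
force: [-1.3, -0.5, 5.7]
finger_gap: 0.719
gripper_force: 33.7
t: 79.7
tcp_pos: [0.4507, 0.1862, 0.1724]
tool_rot: [0.014, 1.0, -0.0, -0.0]
force: [-0.4, -0.4, 0.7]
finger_gap: 0.972
gripper_force: 0.0
scene
timer 505 [444.9  35.6  61.4  62.9  88.3] [0.44476447 0.03553682]
jar 187 [451.4 -72.   40.   38.2   2.3] [ 0.45099665 -0.07182311]
salt 472 [ 453.7 -173.    68.1   68.7   54.2] [ 0.45293074 -0.1728791 ]
match 264 [474.4 357.9  38.7  57.4  83.9] [0.473851   0.35825187]
panel 252 [631.1 -55.4  12.  308.5   4.1]
top
timer 476 [446.2  37.   58.9  58.3  88. ] [0.446168   0.03670531]
jar 172 [451.  -71.2  37.8  37.7  87.5] [ 0.45167682 -0.07148186]
salt 448 [ 454.6 -172.5   67.5   67.4   86.7] [ 0.45484939 -0.17251534]
match 0 0 0
panel 57 [639.4 -58.9  20.8 285.6   4.9]
```

View pics/top5.png

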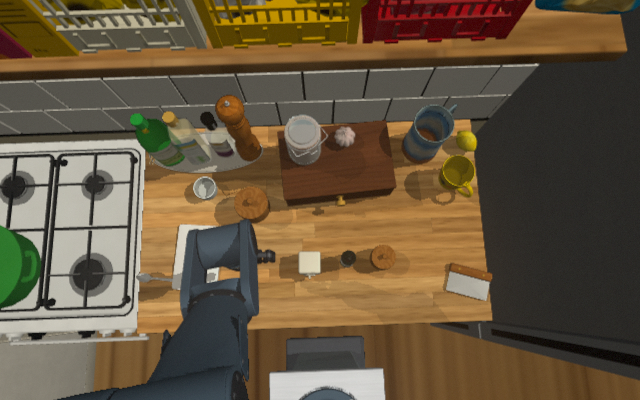

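The top view shows the drawer flush, with its knob at (341,201). The timer (309,263), jar (348,258) and salt box (383,257) are upright within about 1 mm of where they started. The robot is clear of everything, so I hand in.

```bash
python3 -c "
from station import *
print(sign_off())"
```

```text
the job is handed in; nothing more can be done
None
```

The job is handed in at about 80 s of the 144 s allowed: the matchbox lies flat mid-tile, the drawer is fully shut, and the jar, salt box and timer are upright within about 1.5 mm of their starting places; the ramekin and mug were not touched.

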